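# Loosen the ribbed lid of a culture jar by two turns

## Robot

A 6-joint arm with a two-finger parallel gripper is mounted at the origin on the work surface. World frame = base frame: x ahead of the robot, y to its left, z up, the work surface at z = 0. Lengths are in m, angles in degrees, forces in N, time in s.
With the tool pointing down it reaches from about 0.35 to 0.875 m from the base axis. Payload 4.2 kg.
Tool frame: the origin (TCP) lies on the front face of the gripper's body, between the roots of the fingers; the fingertips stand finger_overhang ahead of it and the grasp point (between the pads) lies 51 mm ahead of it (finger_overhang is the distance from the TCP to the fingertips, in m); z points along the fingers, y is the line along which they close (so a half turn about z gives the same grasp; the last joint's range is limited). The gripper opens to 87 mm and grips with 3 to 60 N. Pads are 19 mm wide; open, the fingers measure 117 mm over their backs; the gripper's body (75 mm by 190 mm) begins 51 mm behind the grasp point.
Start: joints at [89.358, 22.042, 0.453, 0, -68.411, -14.817], TCP at [0.167, 0.602, 0.292] pointing down, gripper open.
Joint ranges: [-179.83, 179.83], [-69.29, 118.12], [-61.27, 80.66], [-181.25, 117.63], [-171.15, -9.14], [-177.46, 177.46]. Speed limits (degrees/s): [159.86, 159.86, 180, 180, 180, 180].

## Interface

Orientations are given as a 3x3 rotation matrix whose columns are the frame's x, y, z axes.
In Python, from station import sense, capture, camera_model, finish_job, finger_overhang gives the robot as it stands. The module is installed in compiled form; this text tells all that it offers.
- The arm moves only by the tool jog_arm, never from a script. Its argument "rows" is a list that holds one entry, the list of rows, each a list of 4 numbers: the shift along the tool's x, y, z in m, then the turn about the tool's z in rad. A call has 1 to 20 rows; each row shifts and turns the commanded pose from where the row before left it, along the tool's axes as they then stand; what a row does not reach is not made up. A row lasts 1/8 s, in which the tool goes at most 62.5 mm and 10.7 degrees, less where a joint would pass 70% of its speed; a pose out of reach is approached as far as the arm can. A call is refused whole if a number of a shift passes 0.0625 or a number of a turn 0.188, either way. A call with a gripper value outside its range is refused whole. "claw" is the opening, from 0 (shut) to 1 (fully open), set as the call begins (left out, the last holds). The fingers move at their own pace and stop on an object; the grip force is fixed at half the most. Time passes only in rows, so rows that do not move let the fingers close. It gives the time, the measured TCP pose, the force, the opening and the grip force at its end, in the units of the state.
- sense(): the state, without advancing time (a new reading comes with each control period).
- capture(name): name is "scene" or "side" or "wrist"; returns the picture (480x640x3 uint8, red, green, blue); there is no depth.
- camera_model(name): a dict with "fovy" (degrees; the focal length in pixels is half the picture's height over the tangent of half this angle, whatever the lens; pixels are square), "cx", "cy" (the principal point, pixels), "eye" and "rotation" of the camera in the world. Camera axes: x right, y down, z forward; pixel columns grow to the right and rows downward; lengths in m; the calibration is good to about 2 mm. A picture is of the moment at which its call begins: read the wrist's pose just before it. camera_model takes no time and is no camera call; for the wrist camera it gives the pose at the moment of the call.
- finish_job(): hands the job in; it is judged then, once.
The state is a dict: "time_s": time; "joints": joint angles; "joint_velocities": joint speeds; "effort": joint torques, N m; "tcp_pos": TCP position; "ee_rot": TCP orientation; "wrist_force": force on the tool from outside, world axes, zero at the start; "moment": the same for the moment, N m; "gripper_width": opening from 0.0 (shut) to 1.0 (fully open); "gripper_force": force on a finger pad.
Only numpy, scipy, OpenCV 4.12 (cv2) and the standard library are available. Lean on these libraries where they do the work, as an engineer would, in place of code of your own. Each camera call takes 0.05 s, during which the arm holds its last target. There are 200 camera calls.

## Task

The big culture jar clamped in the round grey base is screwed shut and must be able to vent: roll a fingertip along the knurled rim of its yellow lid to loosen it by two full turns anticlockwise (seen from above), until the red mark on the lid comes round for the second time to the red mark on the base, and stop there, or the lid comes off its thread. Only touch the lid, gripping nothing, and push gently, for the jar is glass. Leave the two small jars and the tub standing where they are, and finish with the hand clear of everything.

Things in the scene. Friction and masses are not known exactly. Their poses are not given: they have to be found in the camera images.
- lid_top (a point): Centre of the flat top of the big jar's yellow screw lid, on its vertical turning axis, 135 mm above the work surface when shut. The lid is a disc 34 mm tall and 96 mm across its rim, which has 32 upright ribs 4 mm wide, 2.5 mm proud, 9 mm apart. It cannot be lifted; it rises 3 mm per turn as it loosens.
- lid_mark (a point): Outer end of the red radial stripe on the lid's top, 45 mm from its axis; it turns with the lid. When shut it is in line with the red mark on the base.
- base_mark (a point): Middle of the red radial stripe on the grey base plate, 64 mm from the lid's axis, 15 mm up; it does not move. The stripe runs from 52 to 76 mm from the axis.
- lid (a joint): Turn of the lid in rad: 0 screwed shut (always the start), growing anticlockwise seen from above (loosening); two full turns are 12.57. It turns against a steady friction of about 0.12 N m (about 2.5 N at the rim), and stays where it is left.
- jar_a_mid (a point): Loose small glass jar with smooth yellow lid, 66 mm across, 86 mm tall; point at its axis 43 mm up. Leave alone.
- jar_b_mid (a point): Second loose small glass jar, same as the first; point at its axis 43 mm up. Leave alone.
- tub_mid (a point): Loose clear tub with square blue lid, 72 mm square, 70 mm tall; point at its centre 35 mm up. Leave alone.
- jar: The big glass jar in its fixed clamp base, origin at the centre of the underside on the lid's axis. Grey base plate 156 mm across, 14 mm tall; above it a dark clamp collar 104 mm across up to 40 mm height, then glass 85 mm across up to the lid's underside at 101 mm. Beside the lid's rim the room is clear down to the collar.
Mind the look-alikes: they are no part of the job. Several things look just like the jar: the one meant starts farthest to the robot's left.

How it is judged (in metres and radians):
On the way, in this order (a step that is already met when the one before it is completed fails the run):
1. the lid has been loosened by one full turn (value of joint lid between 6.1 and 11 rad), for 0.1 s.
2. the lid has been loosened by two full turns (value of joint lid above 11.87 rad), for 0.1 s.
At the end, for the whole second after the job is handed in: The lid rests two full turns (12.57 rad) from shut, within 0.7 rad (40 degrees) either way, and the small jars and the tub stand within 20 mm of where they were (value of joint lid between 11.87 and 13.27 rad and velocity of joint lid between -0.05 and 0.05 rad/s and distance of each of jar_a_mid, jar_b_mid, tub_mid from where it was at the start of the episode below 0.02 m); the robot touches nothing.
It fails at once if the lid is turned more than 1 rad beyond two turns (it comes off its thread) (value of joint lid above 13.57 rad).
It fails at once if a small jar or the tub is pushed, lifted or carried by more than 20 mm (distance of any of jar_a_mid, jar_b_mid, tub_mid from where it was at the start of the episode above 0.02 m).
It fails at once if the lid or its jar is pushed harder than 45 N (contact force between anything else and jar above 45 N).
It also fails if it takes over 64 s, if anything falls off the work surface, if the arm or the gripper's body presses on something with over 40 N, if the wrist force passes 120 N, or if a joint passes its speed limit or range.

## Working session

There is one attempt and no reset: what is moved stays moved. The work goes in short steps, Python scripts to look and compute and a tool call to move; the robot and the scene stay as the last step left them, time stands still between calls to the robot, and variables do not carry over. Pictures are saved under pics/ and viewed, at most 10 in all, crops included, and the job is handed in when it is done.

Besides the shell and the picture viewer there is one more tool, called after ">>>" in YAML: its name, and indented under it one key for each argument. jog_arm: Moves the arm, as the interface text tells. Its arguments: {"type":"object","properties":{"rows":{"type":"array"},"claw":{"type":"number"}},"required":["rows"]}

```bash
mkdir -p pics
python3 - <<'E'
from station import *
import cv2,numpy as np
s=sense();print(s['time_s'],s['tcp_pos'],np.round(s['ee_rot'],3).tolist(),s['gripper_width'],finger_overhang if not callable(finger_overhang) else finger_overhang())
for n in ['scene','wrist']:
    m=camera_model(n);print(n,m)
    cv2.imwrite(f'pics/{n}0.png',capture(n)[:,:,::-1])
E
```

```text
0.0 [0.16643955 0.60197531 0.29114648] [[0.964, -0.267, -0.001], [-0.267, -0.964, -0.002], [0.0, 0.002, -1.0]] 1.0011657006513246 0.0697
scene {'fovy': 53.91042880189041, 'cx': 325.0667187625901, 'cy': 233.5876735001296, 'eye': array([0.94320735, 0.67086363, 0.63370199]), 'rotation': array([[-0.84035941,  0.2939853 , -0.45537754],
       [ 0.54198231,  0.46684768, -0.69879068],
       [ 0.00715776, -0.8340419 , -0.55165468]])}
wrist {'fovy': 61.84883500527375, 'cx': 323.78536415442954, 'cy': 232.92659156080524, 'eye': array([0.23530011, 0.58252585, 0.38368141]), 'rotation': array([[-0.26640958, -0.93020765, -0.25246715],
       [-0.96385942,  0.25737205,  0.0688087 ],
       [ 0.00097161,  0.26167414, -0.96515579]])}
```

View pics/scene0.png

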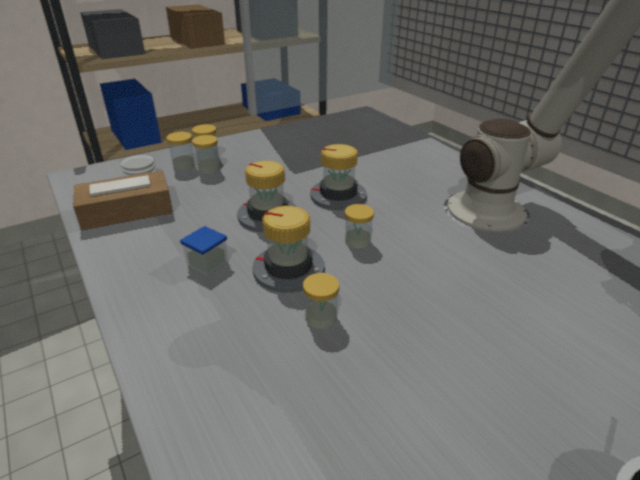

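View pics/wrist0.png

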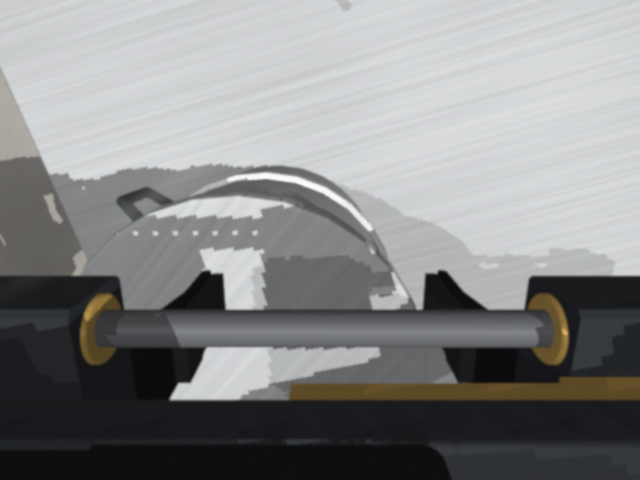

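The scene picture shows three big clamped jars, with lid tops at about (266,170), (339,153) and (287,216). The small jars' tops are at (321,287) and (360,213), and the tub's lid is at (204,239). Next I turn these into positions.

```bash
cat > h.py <<'E'
from station import *
import cv2,numpy as np
def K(m):
    f=240/np.tan(np.radians(m['fovy']/2)); return f,m['cx'],m['cy']
def ray(m,u,v,z):
    f,cx,cy=K(m); d=m['rotation']@np.array([(u-cx)/f,(v-cy)/f,1]); e=m['eye']; return e+d*(z-e[2])/d[2]
def proj(m,P):
    f,cx,cy=K(m); c=(np.atleast_2d(P)-m['eye'])@m['rotation']; return c[:,:2]/c[:,2:]*f+[cx,cy]
def circle(c,r,z,n=60):
    a=np.linspace(0,2*np.pi,n); return np.c_[c[0]+r*np.cos(a),c[1]+r*np.sin(a),0*a+z]
E
python3 - <<'E'
from h import *
m=camera_model('scene')
for n,u,v,z in [('A',266,170,.135),('B',339,153,.135),('C',287,216,.135),('a',321,287,.086),('b',360,213,.086),('tub',204,239,.07)]:
    print(n,ray(m,u,v,z).round(3))
im=cv2.imread('pics/scene0.png')
c=ray(m,287,216,.135)
k=4
x0,y0=180,180
big=cv2.resize(im[y0:y0+150,x0:x0+200],None,fx=k,fy=k,interpolation=cv2.INTER_CUBIC)
def dr(P,col): cv2.polylines(big,[((proj(m,P)-[x0,y0]+.5)*k).astype(int)],False,col,1)
dr(circle(c,.048,.135),(255,0,0));dr(circle(c,.078,.014),(0,255,0));dr(circle(c,.048,.101),(255,0,255))
for n,u,v in [('a',321,287),('b',360,213)]: dr(circle(ray(m,u,v,.086),.033,.086),(255,0,0))
p=ray(m,204,239,.07);dr(circle(p,.036,.07),(0,0,255))
cv2.imwrite('pics/s1.png',big)
E
```

```text
A [ 0.502 -0.269  0.135]
B [ 0.297 -0.259  0.135]
C [ 0.562 -0.056  0.135]
a [0.592 0.119 0.086]
b [ 0.379 -0.052  0.086]
tub [ 0.707 -0.163  0.07 ]
```

View pics/s1.png

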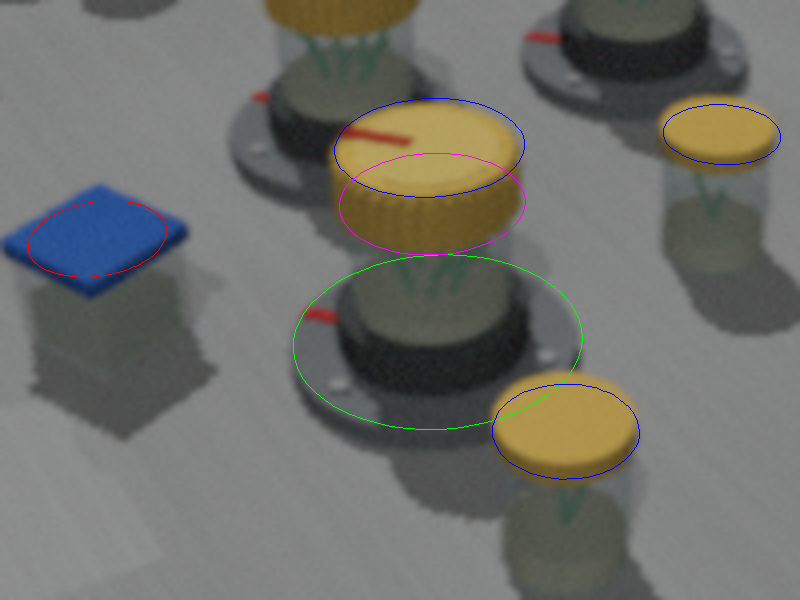

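The target is jar C at about (0.562, -0.056), which has the largest y of the three. I'm going above it and squaring the tool for a close look.

>>> jog_arm:
  rows:
    - [[0,0,-0.03,0],[0.0334,0.0394,0,0],[0.0334,0.0394,0,0],[0.0334,0.0394,0,0],[0.0334,0.0394,0,0],[0.0334,0.0394,0,0],[0.0334,0.0394,0,0],[0.0334,0.0394,0,0],[0.0334,0.0394,0,0],[0.0334,0.0394,0,0],[0.0334,0.0394,0,0],[0.0334,0.0394,0,0],[0.0334,0.0394,0,0],[0.0334,0.0394,0,0],[0.0334,0.0394,0,0],[0,0,0,-0.135],[0,0,0,-0.135],[0,0,0,0],[0,0,0,0]]
  claw: 0

```text
time_s: 2.48
tcp_pos: [0.4701, -0.0538, 0.3221]
ee_rot: [[1.0, -0.001, -0.0], [-0.001, -1.0, 0.0], [-0.0, -0.0, -1.0]]
wrist_force: [-0.2, -0.7, -0.6]
gripper_width: 0.005
gripper_force: 0.0
```

Run:
```python
from h import *
s=sense();print(s['time_s'],s['tcp_pos'].round(4) if hasattr(s['tcp_pos'],'round') else s['tcp_pos'],np.round(s['ee_rot'],3).tolist(),s['gripper_width'],s['wrist_force'],np.round(s['joints'],1))
m=camera_model('wrist');im=capture('wrist')[:,:,::-1].copy()
cv2.imwrite('pics/w1raw.png',im)
c=np.array([.563,-.055])
for r,z,col in [(.048,.135,(255,0,0)),(.078,.014,(0,255,0)),(.052,.04,(255,0,255))]:
    cv2.polylines(im,[proj(m,circle(c,r,z)).astype(int)],False,col,1)
cv2.imwrite('pics/w1.png',im)
```

```text
2.475 [ 0.4701 -0.0538  0.3221] [[1.0, -0.001, -0.0], [-0.001, -1.0, 0.0], [-0.0, -0.0, -1.0]] 0.005143164041773861 [-0.24350945 -0.68802081 -0.58144714] [ 13.2   5.8 -17.1  -0.  -67.2  76.7]
```

View pics/w1.png

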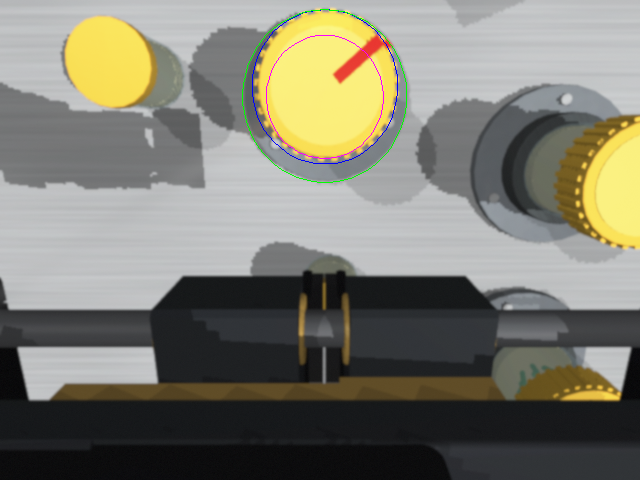

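The overlay fits the close view to about 1 mm, so the lid's centre is at (0.563, -0.055). The stripe's end is at pixel (383,40), and the shut fingers are at (325,320). I'm going down on the robot's side of the lid and feeling for contact.

>>> jog_arm:
  rows:
    - [[0,0,0.04,0],[0,0,0.04,0],[0,0,0.04,0],[0,0,0.02,0],[0.01,0.001,0,0],[0.01,0,0,0],[0.006,0,0,0],[0.002,0,0,0],[0.002,0,0,0],[0,0,0,0],[0,0,0,0]]

```text
time_s: 3.9
tcp_pos: [0.5, -0.0549, 0.1823]
ee_rot: [[1.0, 0.0, -0.0], [0.0, -1.0, -0.0], [-0.0, 0.0, -1.0]]
wrist_force: [0.1, 0.1, 0.2]
gripper_width: 0.008
gripper_force: 0.0
```

>>> jog_arm:
  rows:
    - [[0.002,0,0,0],[0,0,0,0],[0,0,0,0]]

```text
time_s: 4.28
tcp_pos: [0.5022, -0.0549, 0.1822]
ee_rot: [[1.0, 0.0, -0.0], [0.0, -1.0, -0.0], [-0.0, 0.0, -1.0]]
wrist_force: [-0.9, -0.5, -0.5]
gripper_width: 0.006
gripper_force: 0.0
```

>>> jog_arm:
  rows:
    - [[0.002,0,0,0],[0,0,0,0],[0,0,0,0]]

```text
time_s: 4.65
tcp_pos: [0.5042, -0.0549, 0.1822]
ee_rot: [[1.0, 0.0, -0.0], [0.0, -1.0, -0.0], [-0.0, 0.0, -1.0]]
wrist_force: [0.1, -0.3, -0.5]
gripper_width: 0.008
gripper_force: 0.0
```

>>> jog_arm:
  rows:
    - [[0.001,0,0,0],[0.0005,0,0,0],[0,0,0,0],[0,0,0,0]]

```text
time_s: 5.15
tcp_pos: [0.5057, -0.0549, 0.1822]
ee_rot: [[1.0, 0.0, -0.0], [0.0, -1.0, 0.0], [-0.0, -0.0, -1.0]]
wrist_force: [-0.3, -0.3, -0.4]
gripper_width: 0.006
gripper_force: 0.0
```

>>> jog_arm:
  rows:
    - [[0.001,0,0,0],[0,0,0,0],[0,0,0,0]]

```text
time_s: 5.52
tcp_pos: [0.5063, -0.055, 0.1821]
ee_rot: [[1.0, 0.0, -0.001], [0.0, -1.0, -0.0], [-0.001, 0.0, -1.0]]
wrist_force: [-1.9, -0.4, 1.3]
gripper_width: 0.004
gripper_force: 0.9
```

>>> jog_arm:
  rows:
    - [[0.001,0,0,0],[0,0,0,0],[0,0,0,0]]

```text
time_s: 5.9
tcp_pos: [0.5065, -0.055, 0.182]
ee_rot: [[1.0, -0.0, -0.003], [-0.0, -1.0, -0.0], [-0.003, 0.0, -1.0]]
wrist_force: [-5.8, 1.1, 2.7]
gripper_width: 0.004
gripper_force: 2.5
```

Contact comes at x ≈ 0.506, as the sizes predict, with a stiffness of roughly 4 N/mm. I'll press a little more and start rolling along -y (anticlockwise on this side).

>>> jog_arm:
  rows:
    - [[0.001,0,0,0],[0.0005,0,0,0],[0,0.002,0,0],[0,0.002,0,0],[0,0.002,0,0],[0,0.002,0,0]]

```text
time_s: 6.65
tcp_pos: [0.5078, -0.0629, 0.1819]
ee_rot: [[1.0, -0.0, -0.004], [-0.0, -1.0, 0.0], [-0.004, -0.0, -1.0]]
wrist_force: [-5.4, 3.1, 2.9]
gripper_width: 0.005
gripper_force: 3.3
```

```bash
cat >> h.py <<'E'
C=np.array([.563,-.055])
def look(name=None,cam='wrist'):
    "angle of the lid's red stripe, degrees, world"
    s=sense();m=camera_model(cam);im=capture(cam)[:,:,::-1].copy()
    hsv=cv2.cvtColor(im,cv2.COLOR_BGR2HSV)
    k=(((hsv[...,0]<8)|(hsv[...,0]>172))&(hsv[...,1]>110)&(hsv[...,2]>70))
    v,u=np.nonzero(k); z=.137
    P=np.array([ray(m,a,b,z)[:2] for a,b in zip(u,v)]).reshape(-1,2)-C
    P=P[np.hypot(*P.T)<.05]
    print('t',round(s['time_s'],2),'tcp',np.round(s['tcp_pos'],4),'F',np.round(s['wrist_force'],1),'npix',len(P))
    if len(P): q=P.mean(0); print('mark deg',np.degrees(np.arctan2(q[1],q[0])).round(1),'r',np.hypot(*q).round(4))
    if name: cv2.imwrite(f'pics/{name}.png',im)
E
python3 - <<'E'
from h import *
look('w2')
m=camera_model('scene');im=cv2.imread('pics/w1raw.png')
look(None,'scene')
E
```

```text
t 6.65 tcp [ 0.5078 -0.0629  0.1819] F [-5.4  3.1  2.9] npix 2771
mark deg -39.9 r 0.0302
t 6.7 tcp [ 0.5078 -0.063   0.1819] F [-5.8  1.9  2.3] npix 17
mark deg -38.8 r 0.034
```

View pics/w2.png

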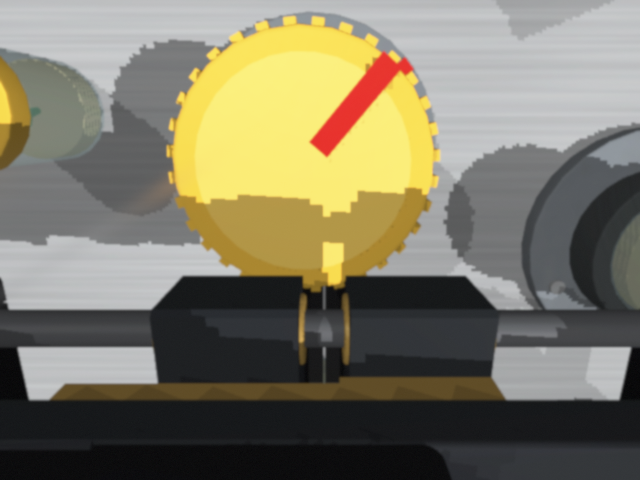

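The wrist camera sees both the lid stripe (355,105) and the end of the base mark (405,65). The lid has turned about 9°, so rolling works. Now I'll compute the rounded-rectangle path around the lid.

```bash
cat >> h.py <<'E'
def rows(p,a=.0088,b=.009,r=.045,N=64,n=20,step=.004,s0=None):
    "waypoints round the lid from commanded point p (x,y); rows in tool axes (x, -y) rounded to 0.1 mm"
    pts=[]
    for i,(sx,sy) in enumerate([(-1,-1),(1,-1),(1,1),(-1,1)]):
        th=np.radians(180+90*i+np.linspace(0,90,46)); pts+=list(np.c_[C[0]+sx*a+r*np.cos(th),C[1]+sy*b+r*np.sin(th)])
    pts=np.array(pts+pts+pts[:1]); L=np.r_[0,np.cumsum(np.hypot(*np.diff(pts,axis=0).T))]
    per=L[-1]/2; S=np.linspace(0,per,4000); Q=np.c_[np.interp(S,L,pts[:,0]),np.interp(S,L,pts[:,1])]
    s=S[np.argmin(np.hypot(*(Q-p).T))]
    p=np.array(p,float);out=[]
    for k in range(n):
        t=(s+(k+1)*step)%per; w=np.array([np.interp(t,L,pts[:,0]),np.interp(t,L,pts[:,1])])
        d=np.round((w-p)*[1,-1],4); p=p+d*[1,-1]; out.append([float(d[0]),float(d[1]),0,0])
    print(out);print('end commanded',p.round(4))
E
python3 - <<'E'
from h import *
rows((.5092,-.063),n=10)
im=cv2.imread('pics/w1raw.png')
E
```

```text
[[0.0001, 0.004, 0, 0], [0.0005, 0.004, 0, 0], [0.0007, 0.0039, 0, 0], [0.0012, 0.0038, 0, 0], [0.0015, 0.0038, 0, 0], [0.0018, 0.0035, 0, 0], [0.0021, 0.0034, 0, 0], [0.0024, 0.0032, 0, 0], [0.0027, 0.003, 0, 0], [0.0029, 0.0027, 0, 0]]
end commanded [ 0.5251 -0.0983]
```

>>> jog_arm:
  rows:
    - [[0.0001,0.004,0,0],[0.0005,0.004,0,0],[0.0007,0.0039,0,0],[0.0012,0.0038,0,0]]

```text
time_s: 7.25
tcp_pos: [0.5111, -0.0788, 0.182]
ee_rot: [[1.0, 0.0, -0.002], [0.0, -1.0, -0.0], [-0.002, 0.0, -1.0]]
wrist_force: [-5.2, 1.6, 1.9]
gripper_width: 0.005
gripper_force: 2.7
```

>>> jog_arm:
  rows:
    - [[0.0015,0.0038,0,0],[0.0018,0.0035,0,0],[0.0021,0.0034,0,0],[0.0024,0.0032,0,0],[0.0027,0.003,0,0],[0.0029,0.0027,0,0]]

```text
time_s: 8.0
tcp_pos: [0.5247, -0.0988, 0.1819]
ee_rot: [[1.0, -0.0, -0.002], [-0.0, -1.0, -0.001], [-0.002, 0.001, -1.0]]
wrist_force: [-4.2, -1.0, 0.9]
gripper_width: 0.002
gripper_force: 2.2
```

Run:
```python
from h import *
look()
for b in (.009,): rows((.5251,-.0983),b=b)
```

```text
t 8.0 tcp [ 0.5247 -0.0988  0.1819] F [-4.2 -1.   0.9] npix 2362
mark deg 6.9 r 0.0302
[[0.0032, 0.0025, 0, 0], [0.0033, 0.0021, 0, 0], [0.0036, 0.0019, 0, 0], [0.0037, 0.0015, 0, 0], [0.0038, 0.0012, 0, 0], [0.0039, 0.0008, 0, 0], [0.004, 0.0005, 0, 0], [0.0039, 0.0002, 0, 0], [0.004, -0.0, 0, 0], [0.004, -0.0, 0, 0], [0.004, -0.0, 0, 0], [0.004, -0.0, 0, 0], [0.004, -0.0001, 0, 0], [0.004, -0.0004, 0, 0], [0.0039, -0.0008, 0, 0], [0.0039, -0.0011, 0, 0], [0.0037, -0.0015, 0, 0], [0.0036, -0.0017, 0, 0], [0.0034, -0.0021, 0, 0], [0.0032, -0.0024, 0, 0]]
end commanded [ 0.6002 -0.0989]
```

The lid follows with about 5 N. I'll go on round the -y side.

>>> jog_arm:
  rows:
    - [[0.0032,0.0025,0,0],[0.0033,0.0021,0,0],[0.0036,0.0019,0,0],[0.0037,0.0015,0,0],[0.0038,0.0012,0,0],[0.0039,0.0008,0,0],[0.004,0.0005,0,0]]

```text
time_s: 8.93
tcp_pos: [0.5501, -0.1109, 0.1823]
ee_rot: [[1.0, 0.0, -0.002], [0.0, -1.0, -0.003], [-0.002, 0.003, -1.0]]
wrist_force: [-4.8, -8.8, 1.1]
gripper_width: -0.001
gripper_force: 4.6
```

>>> jog_arm:
  rows:
    - [[0.0039,0.0002,0,0],[0.004,0,0,0],[0.004,0,0,0],[0.004,0,0,0],[0.004,0,0,0]]

```text
time_s: 9.55
tcp_pos: [0.571, -0.1119, 0.1827]
ee_rot: [[1.0, 0.0, 0.0], [0.0, -1.0, -0.005], [0.0, 0.005, -1.0]]
wrist_force: [-2.7, -10.8, -0.3]
gripper_width: 0.001
gripper_force: 5.6
```

Run:
```python
from h import *
look()
```

```text
t 9.55 tcp [ 0.571  -0.1119  0.1827] F [ -2.7 -10.8  -0.3] npix 865
mark deg 64.1 r 0.0361
```

Run:
```python
from h import *
rows((.5705,-.1090),b=.0095,n=38)
```

```text
[[0.004, 0.0004, 0, 0], [0.004, -0.0004, 0, 0], [0.0039, -0.0008, 0, 0], [0.0038, -0.0011, 0, 0], [0.0037, -0.0014, 0, 0], [0.0036, -0.0018, 0, 0], [0.0034, -0.0021, 0, 0], [0.0033, -0.0024, 0, 0], [0.0029, -0.0026, 0, 0], [0.0028, -0.0029, 0, 0], [0.0025, -0.0032, 0, 0], [0.0021, -0.0033, 0, 0], [0.0019, -0.0035, 0, 0], [0.0016, -0.0037, 0, 0], [0.0012, -0.0038, 0, 0], [0.0009, -0.0039, 0, 0], [0.0005, -0.004, 0, 0], [0.0002, -0.004, 0, 0], [0.0, -0.004, 0, 0], [0.0, -0.004, 0, 0], [0.0, -0.004, 0, 0], [0.0, -0.004, 0, 0], [-0.0, -0.004, 0, 0], [-0.0003, -0.004, 0, 0], [-0.0006, -0.0039, 0, 0], [-0.001, -0.0039, 0, 0], [-0.0013, -0.0038, 0, 0], [-0.0016, -0.0036, 0, 0], [-0.002, -0.0035, 0, 0], [-0.0022, -0.0033, 0, 0], [-0.0026, -0.0031, 0, 0], [-0.0028, -0.0029, 0, 0], [-0.003, -0.0026, 0, 0], [-0.0033, -0.0023, 0, 0], [-0.0034, -0.002, 0, 0], [-0.0037, -0.0017, 0, 0], [-0.0037, -0.0013, 0, 0], [-0.0039, -0.0011, 0, 0]]
end commanded [ 0.5814 -0.0015]
```

>>> jog_arm:
  rows:
    - [[0.004,0.0004,0,0],[0.004,-0.0004,0,0],[0.0039,-0.0008,0,0],[0.0038,-0.0011,0,0],[0.0037,-0.0014,0,0],[0.0036,-0.0018,0,0],[0.0034,-0.0021,0,0],[0.0033,-0.0024,0,0],[0.0029,-0.0026,0,0]]

```text
time_s: 10.72
tcp_pos: [0.6057, -0.098, 0.183]
ee_rot: [[1.0, 0.001, 0.006], [0.001, -1.0, -0.002], [0.006, 0.002, -1.0]]
wrist_force: [0.4, -4.5, -1.2]
gripper_width: 0.007
gripper_force: 2.1
```

>>> jog_arm:
  rows:
    - [[0.0028,-0.0029,0,0],[0.0025,-0.0032,0,0],[0.0021,-0.0033,0,0],[0.0019,-0.0035,0,0],[0.0016,-0.0037,0,0],[0.0012,-0.0038,0,0],[0.0009,-0.0039,0,0],[0.0005,-0.004,0,0],[0.0002,-0.004,0,0]]

```text
time_s: 11.85
tcp_pos: [0.6211, -0.0646, 0.1839]
ee_rot: [[1.0, 0.001, 0.012], [0.001, -1.0, -0.001], [0.012, 0.001, -1.0]]
wrist_force: [4.9, -3.4, -1.3]
gripper_width: 0.005
gripper_force: 3.6
```

Run:
```python
from h import *
look();look(None,'scene')
```

```text
t 11.85 tcp [ 0.6211 -0.0646  0.1839] F [ 4.9 -3.4 -1.3] npix 0
t 11.9 tcp [ 0.6211 -0.0641  0.184 ] F [ 5.2 -3.1 -1.3] npix 9
mark deg 164.7 r 0.0352
```

>>> jog_arm:
  rows:
    - [[0,-0.004,0,0],[0,-0.004,0,0],[0,-0.004,0,0],[0,-0.004,0,0],[0,-0.004,0,0],[-0.0003,-0.004,0,0],[-0.0006,-0.0039,0,0],[-0.001,-0.0039,0,0],[-0.0013,-0.0038,0,0],[-0.0016,-0.0036,0,0]]

```text
time_s: 13.2
tcp_pos: [0.6169, -0.0241, 0.1843]
ee_rot: [[1.0, 0.002, 0.014], [0.002, -1.0, 0.002], [0.014, -0.001, -1.0]]
wrist_force: [5.6, 0.1, 0.3]
gripper_width: 0.003
gripper_force: 2.4
```

>>> jog_arm:
  rows:
    - [[-0.002,-0.0035,0,0],[-0.0022,-0.0033,0,0],[-0.0026,-0.0031,0,0],[-0.0028,-0.0029,0,0],[-0.003,-0.0026,0,0],[-0.0033,-0.0023,0,0],[-0.0034,-0.002,0,0],[-0.0037,-0.0017,0,0],[-0.0037,-0.0013,0,0],[-0.0039,-0.0011,0,0]]

```text
time_s: 14.45
tcp_pos: [0.5842, 0.0002, 0.1838]
ee_rot: [[1.0, 0.001, 0.009], [0.001, -1.0, 0.003], [0.009, -0.003, -1.0]]
wrist_force: [4.2, 3.8, 2.9]
gripper_width: 0.002
gripper_force: 2.2
```

Run:
```python
from h import *
look();look('s2','scene')
rows((.5814,-.0015),b=.0095,n=40)
```

```text
t 14.45 tcp [5.842e-01 2.000e-04 1.838e-01] F [4.2 3.8 2.9] npix 1529
mark deg -98.5 r 0.0294
t 14.5 tcp [5.836e-01 3.000e-04 1.838e-01] F [2.4 4.6 1.7] npix 0
[[-0.0039, -0.0006, 0, 0], [-0.004, -0.0004, 0, 0], [-0.004, 0.0, 0, 0], [-0.004, 0.0, 0, 0], [-0.004, 0.0, 0, 0], [-0.004, 0.0, 0, 0], [-0.004, 0.0, 0, 0], [-0.004, 0.0002, 0, 0], [-0.004, 0.0007, 0, 0], [-0.0039, 0.0009, 0, 0], [-0.0037, 0.0013, 0, 0], [-0.0037, 0.0016, 0, 0], [-0.0035, 0.0019, 0, 0], [-0.0033, 0.0023, 0, 0], [-0.0031, 0.0025, 0, 0], [-0.0029, 0.0028, 0, 0], [-0.0026, 0.003, 0, 0], [-0.0023, 0.0033, 0, 0], [-0.002, 0.0034, 0, 0], [-0.0018, 0.0036, 0, 0], [-0.0014, 0.0038, 0, 0], [-0.001, 0.0038, 0, 0], [-0.0007, 0.004, 0, 0], [-0.0004, 0.0039, 0, 0], [-0.0, 0.004, 0, 0], [-0.0, 0.004, 0, 0], [-0.0, 0.004, 0, 0], [-0.0, 0.004, 0, 0], [-0.0, 0.004, 0, 0], [0.0001, 0.004, 0, 0], [0.0005, 0.004, 0, 0], [0.0008, 0.0039, 0, 0], [0.0011, 0.0039, 0, 0], [0.0015, 0.0037, 0, 0], [0.0018, 0.0036, 0, 0], [0.0021, 0.0033, 0, 0], [0.0024, 0.0032, 0, 0], [0.0027, 0.003, 0, 0], [0.0029, 0.0027, 0, 0], [0.0032, 0.0025, 0, 0]]
end commanded [ 0.5283 -0.1013]
```

The lid has turned about 310°, and forces stay near 6 N.

>>> jog_arm:
  rows:
    - [[-0.0039,-0.0006,0,0],[-0.004,-0.0004,0,0],[-0.004,0,0,0],[-0.004,0,0,0],[-0.004,0,0,0],[-0.004,0,0,0],[-0.004,0,0,0],[-0.004,0.0002,0,0],[-0.004,0.0007,0,0],[-0.0039,0.0009,0,0]]

```text
time_s: 15.8
tcp_pos: [0.5435, -0.0003, 0.1835]
ee_rot: [[1.0, 0.001, 0.006], [0.001, -1.0, 0.003], [0.006, -0.003, -1.0]]
wrist_force: [1.1, 6.3, 3.9]
gripper_width: 0.003
gripper_force: 3.5
```

>>> jog_arm:
  rows:
    - [[-0.0037,0.0013,0,0],[-0.0037,0.0016,0,0],[-0.0035,0.0019,0,0],[-0.0033,0.0023,0,0],[-0.0031,0.0025,0,0],[-0.0029,0.0028,0,0],[-0.0026,0.003,0,0],[-0.0023,0.0033,0,0],[-0.002,0.0034,0,0],[-0.0018,0.0036,0,0],[-0.0014,0.0038,0,0],[-0.001,0.0038,0,0],[-0.0007,0.004,0,0],[-0.0004,0.0039,0,0]]

```text
time_s: 17.55
tcp_pos: [0.5084, -0.0439, 0.182]
ee_rot: [[1.0, -0.0, -0.002], [-0.0, -1.0, -0.0], [-0.002, 0.0, -1.0]]
wrist_force: [-3.5, 3.6, 3.3]
gripper_width: 0.004
gripper_force: 3.8
```

Run:
```python
from h import *
look()
```

```text
t 17.55 tcp [ 0.5084 -0.0439  0.182 ] F [-3.5  3.6  3.3] npix 2852
mark deg 18.2 r 0.029
```

Turned about 427° by now. I'll continue with the second half of that path.

>>> jog_arm:
  rows:
    - [[0,0.004,0,0],[0,0.004,0,0],[0,0.004,0,0],[0,0.004,0,0],[0,0.004,0,0],[0.0001,0.004,0,0],[0.0005,0.004,0,0],[0.0008,0.0039,0,0],[0.0011,0.0039,0,0],[0.0015,0.0037,0,0],[0.0018,0.0036,0,0],[0.0021,0.0033,0,0],[0.0024,0.0032,0,0],[0.0027,0.003,0,0],[0.0029,0.0027,0,0],[0.0032,0.0025,0,0]]

```text
time_s: 19.6
tcp_pos: [0.5262, -0.103, 0.1817]
ee_rot: [[1.0, -0.0, -0.006], [-0.0, -1.0, -0.002], [-0.006, 0.002, -1.0]]
wrist_force: [-4.3, -2.5, 3.6]
gripper_width: 0.007
gripper_force: 3.5
```

Run:
```python
from h import *
look()
rows((.5283,-.1013),b=.0095,n=40)
import station
# start angle from first close view
s=None
```

```text
t 19.6 tcp [ 0.5262 -0.103   0.1817] F [-4.3 -2.5  3.6] npix 2012
mark deg 98.5 r 0.0274
[[0.0034, 0.0021, 0, 0], [0.0035, 0.0019, 0, 0], [0.0037, 0.0015, 0, 0], [0.0038, 0.0012, 0, 0], [0.0039, 0.0009, 0, 0], [0.004, 0.0005, 0, 0], [0.004, 0.0001, 0, 0], [0.004, -0.0, 0, 0], [0.004, -0.0, 0, 0], [0.004, -0.0, 0, 0], [0.004, -0.0, 0, 0], [0.004, -0.0001, 0, 0], [0.004, -0.0004, 0, 0], [0.0039, -0.0008, 0, 0], [0.0038, -0.0011, 0, 0], [0.0038, -0.0015, 0, 0], [0.0035, -0.0018, 0, 0], [0.0034, -0.002, 0, 0], [0.0032, -0.0024, 0, 0], [0.003, -0.0027, 0, 0], [0.0028, -0.0029, 0, 0], [0.0024, -0.0032, 0, 0], [0.0022, -0.0033, 0, 0], [0.0019, -0.0036, 0, 0], [0.0015, -0.0036, 0, 0], [0.0012, -0.0039, 0, 0], [0.0009, -0.0039, 0, 0], [0.0005, -0.0039, 0, 0], [0.0002, -0.004, 0, 0], [0.0, -0.004, 0, 0], [0.0, -0.004, 0, 0], [0.0, -0.004, 0, 0], [0.0, -0.004, 0, 0], [-0.0, -0.004, 0, 0], [-0.0003, -0.004, 0, 0], [-0.0006, -0.004, 0, 0], [-0.001, -0.0038, 0, 0], [-0.0013, -0.0038, 0, 0], [-0.0017, -0.0036, 0, 0], [-0.0019, -0.0035, 0, 0]]
end commanded [ 0.61   -0.0217]
```

About 507° by now.

>>> jog_arm:
  rows:
    - [[0.0034,0.0021,0,0],[0.0035,0.0019,0,0],[0.0037,0.0015,0,0],[0.0038,0.0012,0,0],[0.0039,0.0009,0,0],[0.004,0.0005,0,0],[0.004,0.0001,0,0],[0.004,0,0,0],[0.004,0,0,0],[0.004,0,0,0],[0.004,0,0,0],[0.004,-0.0001,0,0],[0.004,-0.0004,0,0],[0.0039,-0.0008,0,0],[0.0038,-0.0011,0,0],[0.0038,-0.0015,0,0],[0.0035,-0.0018,0,0],[0.0034,-0.002,0,0],[0.0032,-0.0024,0,0],[0.003,-0.0027,0,0]]

```text
time_s: 22.15
tcp_pos: [0.6053, -0.0995, 0.1828]
ee_rot: [[1.0, 0.0, 0.005], [0.0, -1.0, -0.004], [0.005, 0.004, -1.0]]
wrist_force: [2.2, -8.2, -1.4]
gripper_width: 0.003
gripper_force: 3.6
```

>>> jog_arm:
  rows:
    - [[0.0028,-0.0029,0,0],[0.0024,-0.0032,0,0],[0.0022,-0.0033,0,0],[0.0019,-0.0036,0,0],[0.0015,-0.0036,0,0],[0.0012,-0.0039,0,0],[0.0009,-0.0039,0,0],[0.0005,-0.0039,0,0],[0.0002,-0.004,0,0],[0,-0.004,0,0],[0,-0.004,0,0],[0,-0.004,0,0]]

```text
time_s: 23.65
tcp_pos: [0.6224, -0.0535, 0.1838]
ee_rot: [[1.0, 0.002, 0.015], [0.002, -1.0, -0.002], [0.015, 0.002, -1.0]]
wrist_force: [9.3, -3.3, -2.7]
gripper_width: 0.003
gripper_force: 5.1
```

Run:
```python
from h import *
look('w5');look(None,'scene')
```

```text
t 23.65 tcp [ 0.6224 -0.0535  0.1838] F [ 9.3 -3.3 -2.7] npix 0
t 23.7 tcp [ 0.6225 -0.053   0.1839] F [ 9.7 -2.6 -2.7] npix 0
```

View pics/w5.png

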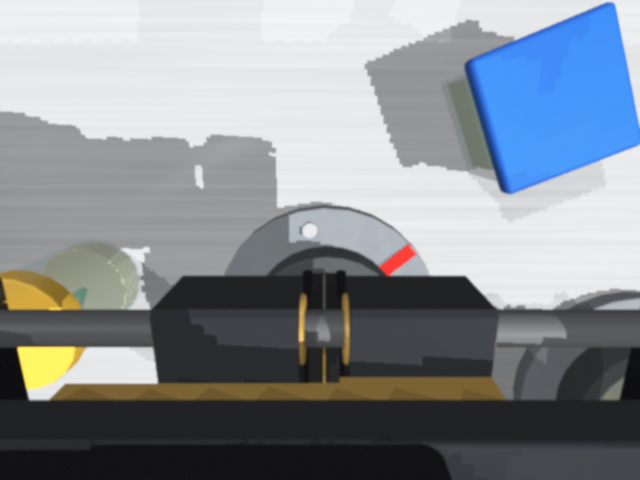

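The base mark shows at (398,259), while the lid is hidden under the hand. By path length, the turn is about 659°. I'll roll on 8 rows and compute the base mark's angle.

>>> jog_arm:
  rows:
    - [[0,-0.004,0,0],[0,-0.004,0,0],[-0.0003,-0.004,0,0],[-0.0006,-0.004,0,0],[-0.001,-0.0038,0,0],[-0.0013,-0.0038,0,0],[-0.0017,-0.0036,0,0],[-0.0019,-0.0035,0,0]]

```text
time_s: 24.75
tcp_pos: [0.615, -0.0213, 0.1838]
ee_rot: [[1.0, 0.002, 0.014], [0.002, -1.0, 0.001], [0.014, -0.001, -1.0]]
wrist_force: [7.0, 1.5, -0.8]
gripper_width: 0.009
gripper_force: 3.6
```

Run:
```python
from h import *
look('w6');look('s6','scene')
im=cv2.imread('pics/s6.png')[180:280,240:340]
a=cv2.resize(im,None,fx=4,fy=4,interpolation=cv2.INTER_CUBIC)
b=cv2.resize(cv2.imread('pics/w6.png'),(533,400))[:,:400]
cv2.imwrite('pics/both6.png',np.hstack([a,b]))
# base mark from w1raw stripe outer end & w5: in w5 the camera x was TCP + (0.0716,0,0.0916) (no change of tilt)
m=camera_model('wrist');s=sense();off=m['eye']-s['tcp_pos']
m['eye']=np.array([.6224,-.0535,.1838])+off
for q in [(398,259),(412,249),(385,270)]:
    d=ray(m,*q,.015)[:2]-C;print('base',np.degrees(np.arctan2(d[1],d[0])).round(1),np.hypot(*d).round(3))
rows((.61,-.0217),b=.0095,n=12)
```

```text
t 24.75 tcp [ 0.615  -0.0213  0.1838] F [ 7.   1.5 -0.8] npix 191
mark deg -59.6 r 0.0449
t 24.8 tcp [ 0.6147 -0.0209  0.1838] F [ 7.   2.6 -0.3] npix 0
base -48.5 0.066
base -49.1 0.078
base -48.9 0.055
[[-0.0023, -0.0033, 0, 0], [-0.0025, -0.0031, 0, 0], [-0.0028, -0.0028, 0, 0], [-0.0031, -0.0026, 0, 0], [-0.0032, -0.0023, 0, 0], [-0.0035, -0.002, 0, 0], [-0.0036, -0.0017, 0, 0], [-0.0038, -0.0013, 0, 0], [-0.0038, -0.0011, 0, 0], [-0.004, -0.0006, 0, 0], [-0.004, -0.0004, 0, 0], [-0.004, 0.0, 0, 0]]
end commanded [ 5.694e-01 -5.000e-04]
```

View pics/both6.png

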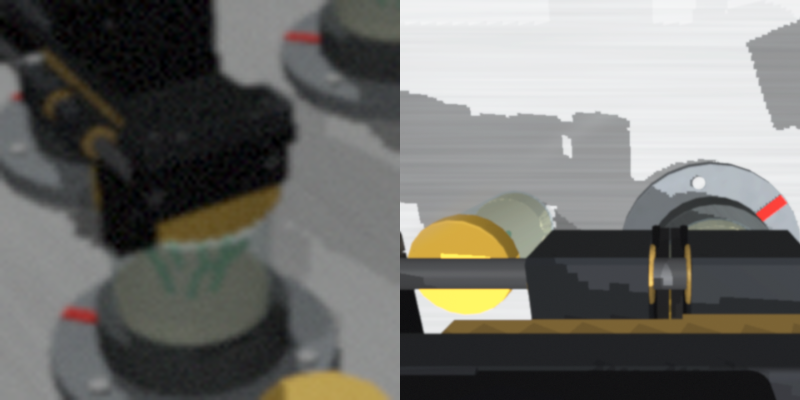

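The 191 red pixels counted as the lid stripe are the base mark, which lies at -48.9°. The lid should be at about 697°. I'll do 4 more rows, then retreat outward, go up and look from the robot's side.

>>> jog_arm:
  rows:
    - [[-0.0023,-0.0033,0,0],[-0.0025,-0.0031,0,0],[-0.0028,-0.0028,0,0],[-0.0031,-0.0026,0,0],[0.004,-0.006,0,0],[0.005,-0.008,0,0],[0.005,-0.01,0,0],[0,0,-0.05,0],[0,0,-0.05,0],[0,0,-0.04,0],[-0.045,0.02,0,0],[-0.045,0.025,0,0],[-0.045,0.03,0,0],[0,0,0,0],[0,0,0,0]]

```text
time_s: 26.72
tcp_pos: [0.4789, -0.0606, 0.3226]
ee_rot: [[1.0, 0.0, 0.001], [0.0, -1.0, 0.0], [0.001, -0.0, -1.0]]
wrist_force: [-0.1, 0.0, 0.0]
gripper_width: 0.0
gripper_force: 0.0
```

Run:
```python
from h import *
look('w7')
```

```text
t 26.73 tcp [ 0.4789 -0.0606  0.3226] F [-0.1  0.   0. ] npix 656
mark deg -33.2 r 0.0303
```

View pics/w7.png

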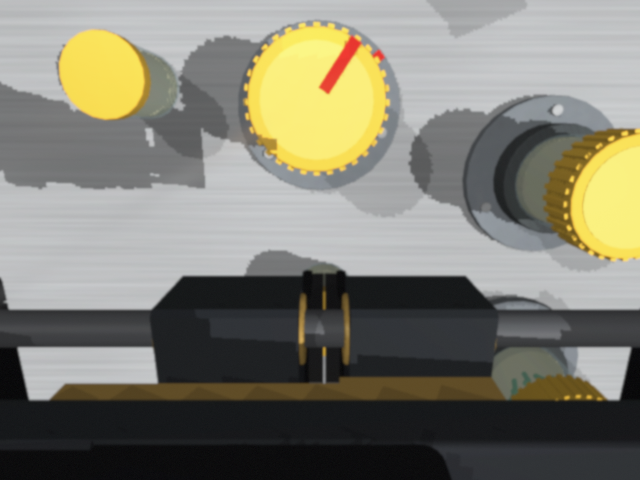

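The lid mark (340,66) is at about -33° against the base mark at -49°. That makes the turn about 736°, or 12.85 rad, inside the 11.87–13.27 band. The hand is clear and at rest, so I'm handing in.

```bash
python3 -c "
from station import *
print(finish_job())"
```

```text
the job is handed in; nothing more can be done
None
```

I loosened the lid by about 12.85 rad (two turns plus roughly 16°, inside the allowed band), with at most about 11 N in the force readings; the hand finished clear, the small jars and tub were never approached, and the job is handed in, though the hand-in returned no verdict.

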